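# Twist the grinding pot home in the glaze mill and start it

## Task

Take the clay grinding pot with the round foot and two flat sides from the ware board and twist it down into the round holder of the bench mill until its flange sits flush on the holder's rim all round. The holder grips tightly: ease the pot down with light pressure while turning it to and fro, never leaning on it so hard that the sprung holder is pushed down to its stop. Let go of it, then throw the mill's run lever fully over to its other side, leaving the other ware and tools where they are.

Things in the scene. Friction and masses are not known exactly. Their poses are not given: they have to be found in the camera images.
- pot_center (a point): Brown clay grinding pot, loose, upright on the ware board, about 0.3 kg, 78 mm tall, open at the top. This point is on its axis half-way up, 39 mm above its underside; z points up out of its mouth. Two opposite flat grip faces look along its own +y and -y, 56 mm apart, 28 mm wide, from 3 mm below to 33 mm above this point. Once home, this point is 13 mm above holder_rim.
- pot: The same pot, same axes; origin at the centre of its underside. From the bottom: round foot 26 mm high (34 mm across at the bottom, widening to 41 mm across at 12 mm up, then straight), flange 58 mm across from 26 to 32 mm up, then a round cup 50 mm across with the two flats. Sturdy: grip it firmly. Any final turning angle about z will do.
- holder_rim (a point): Centre of the flat top rim, 95 mm above the table, of the mill's round steel pot holder: an upright ring 68 mm across outside, 45 mm inside, 30 mm deep; z up. Four sprung rubber nubs inside, 10 mm below the rim, 35 mm apart across, grip the pot's foot: it drops in freely about 10 mm, meets them and centres itself. The pot stays where it is left.
- mill: Fixed grey bench mill, 200 mm (x) by 270 mm (y), deck 65 mm above the table; origin under its centre. The holder stands 60 mm to its +y side of the centre, the run lever 85 mm to its -y side.
- holder (a joint): How far the sprung holder is pressed down, m: 0 at rest; it starts to sink at about 8 N of downward force and meets its stop at 0.005 (about 29 N). Straight pressing would take 30 N or more to get the pot home; turned to and fro as it sinks (swings of about 1 rad, about 3 mm deeper each) it takes 4 to 15 N downward and up to 0.8 N m of turning.
- run_lever (a joint): Angle of the run lever, rad: 0 leaning towards the mill's -x, 1.0 at its stop fully over towards the mill's +x. It starts between 0 and 0.25, is light (a push of about 1 N at its knob) and stays where it is left.
- run_lever_tip (a point): Centre of the lever's black ball knob, 26 mm across, at the end of a steel stem 90 mm from the pivot (pivot 87 mm above the table). It swings in an upright plane along the mill's x axis. Lying fully over it is 86 mm further along the mill's +x than at angle 0, at the same height.
- tea_bowl: Loose clay tea bowl, 76 mm across, 46 mm tall, on the ware board; origin at the centre of its underside. Leave in place.
- beaker: Loose plain clay beaker without flange or flats, 60 mm across, 75 mm tall, on the ware board; origin at the centre of its underside. Leave in place.
- rice_bowl: Loose dark clay bowl, 110 mm across, 60 mm tall, on the table's far part; origin at the centre of its underside. Leave in place.
- glaze_jar: Loose grey glaze jar with lid, 70 mm across, 90 mm tall, on the table's far part; origin at the centre of its underside. Leave in place.
- red_cup: Loose red clay cup, 68 mm across, 50 mm tall, on the table's far part; origin at the centre of its underside. Leave in place.
- brush: Loose brush lying on the table's far part; origin under its middle. Leave in place.
- ware_board: Fixed wooden ware board, 130 mm (x) by 380 mm (y), top 14 mm above the table; origin under its centre. It carries the pot, the tea bowl and the beaker in a row along its y, 120 mm apart, in any order.
Not all that is in view belongs to the job. What is shaped like the pot but black or pink is not meant.

How it is judged (in metres and radians):
On the way, in this order (a step that is already met when the one before it is completed fails the run):
1. the pot is fully home in the holder, flange on the rim, and let go, with the lever not yet thrown (z of pot_center in the frame of holder_rim below 0.015 m and horizontal distance between pot_center and holder_rim below 0.004 m and angle between pot_center's own z axis and vertical below 0.06 rad and contact force between pot and the fingers below 0.1 N and value of joint run_lever below 0.4 rad), for 0.2 s.
2. the run lever is fully over (value of joint run_lever above 0.85 rad), for 0.1 s.
At the end, for the whole second after the job is handed in: The pot stands upright (within 0.06 rad) and centred (within 4 mm) in the mill's holder with its flange on the rim (no more than 2 mm of gap), at rest and let go, and the run lever is at more than 0.85 rad; the pot was home before the lever was thrown (z of pot_center in the frame of holder_rim below 0.015 m and horizontal distance between pot_center and holder_rim below 0.004 m and angle between pot_center's own z axis and vertical below 0.06 rad and value of joint run_lever above 0.85 rad and linear speed of pot below 0.01 m/s); the robot touches nothing.
It fails at once if the sprung holder is pushed down to its stop (4.6 mm or more) (value of joint holder above 0.0046 m).
It fails at once if other ware or tools are pushed more than 40 mm away or knocked over (distance of any of tea_bowl, beaker, rice_bowl, glaze_jar, red_cup, brush from where it was at the start of the episode above 0.04 m or angle between any of tea_bowl, beaker, rice_bowl, glaze_jar, red_cup's own z axis and vertical above 0.5 rad).
It also fails if it takes over 67 s, if anything falls off the work surface, if the arm or the gripper's body presses on something with over 40 N, if the wrist force passes 120 N, or if a joint passes its speed limit or range.

## Robot

A 6-joint arm with a two-finger parallel gripper is mounted at the origin on the work surface. World frame = base frame: x ahead of the robot, y to its left, z up, the work surface at z = 0. Lengths are in mm, angles in rad, forces in N, time in s.
With the tool pointing down it reaches from about 275 to 1000 mm from the base axis. Payload 8.4 kg.
Tool frame: the origin (TCP) lies at the very end of the fingers, on their centre line; the grasp point (between the pads) lies 19 mm behind it; z points along the fingers, y is the direction in which the jaws open and shut (so a half turn about z gives the same grasp; the last joint's range is limited). The gripper opens to 85 mm and grips with 20 to 120 N. Pads are 22 mm wide; open, the fingers measure 114 mm over their backs; the gripper's body (76 mm by 85 mm) begins 54 mm behind the grasp point. The pads swing forward as they close: fully open they stand 13 mm farther back than shut.
Start: joints at [1.327, 0.353, 1.633, -0, 1.155, -0.002], TCP at [149.655, 606.821, 231.281] pointing down, gripper open.
Joint ranges: [-2.63, 2.63], [-0.92, 2.1], [0.06, 2.66], [-1.3, 4.44], [0, 2.69], [-3.02, 3.02]. Speed limits (rad/s): [2.22, 2.22, 2.79, 3.14, 3.14, 3.14].

## Interface

Orientations are given as [roll, pitch, yaw] about the fixed x, y, z axes, in that order (R = Rz(yaw) Ry(pitch) Rx(roll)).
In Python, from rig import readout, grab_frame, calibration, r gives the robot as it stands. The module is installed in compiled form; this text tells all that it offers.
- The arm moves only by the tool play_rows, never from a script. Its argument "rows" is a list of rows, each a list of 3 entries, a list of its own where there are three numbers: the closure in counts, from 0 (fully open) to 255 (shut), then the shift along the tool's x, y, z in cm, then the turn, a rotation vector about the tool's x, y, z in rad. In form: [[gripper, [dx, dy, dz], [rx, ry, rz]], ...]. A call has 1 to 12 rows; each row is the pose to reach, as a shift and turn from the pose commanded when the call began, along the tool's axes at that moment; what a row does not reach only later rows make up. A row lasts 1/12 s, in which the tool goes at most 41.7 mm and 7.16 degrees, less where a joint would pass 70% of its speed; a pose out of reach is approached as far as the arm can. A call with a gripper value outside its range is refused whole. The fingers move at their own pace and stop on an object; "squeeze" is the grip in N (left out, the last holds). Time passes only in rows, so rows that repeat a pose let the fingers close. It gives the time, the measured TCP pose, the force and the opening at its end, in the units of the state.
- readout.sense(): the state, without advancing time (a new reading comes with each control period).
- grab_frame(name): name is "side" or "top"; returns (picture, depth): 480x640x3 uint8, red, green, blue; 480x640 float32, mm along the optical axis (not along the pixel's ray), 0 where there is no reading.
- calibration(name): a dict with "vfov" (degrees; the focal length in pixels is half the picture's height over the tangent of half this angle, whatever the lens; pixels are square), "cx", "cy" (the principal point, pixels), "cam_to_world" (4x4, takes a point from camera to world coordinates). Camera axes: x right, y down, z forward; pixel columns grow to the right and rows downward; lengths in mm; the calibration is good to about 2 mm. A picture is of the moment at which its call begins. calibration takes no time and is no camera call.
- r.sign_off(): hands the job in, once; it reports no verdict.
The state is a dict: "clock": time; "qpos": joint angles; "qvel": joint speeds; "joint_efforts": joint torques, N m; "eef_pos": TCP position; "tcp_rot": TCP orientation; "contact_force": force on the tool from outside, world axes, zero at the start; "wrist_torque": the same for the moment, N m; "opening": opening from 0.0 (shut) to 1.0 (fully open).
Only numpy, scipy, OpenCV 4.12 (cv2) and the standard library are available. Lean on these libraries where they do the work, as an engineer would, in place of code of your own. Each camera call takes 0.05 s, during which the arm holds its last target.

## Working session

There is one attempt and no reset: what is moved stays moved. The work goes in short steps, Python scripts to look and compute and a tool call to move; the robot and the scene stay as the last step left them, time stands still between calls to the robot, and variables do not carry over. Pictures are saved under pics/ and viewed, and the job is handed in when it is done.

Besides the shell and the picture viewer there is one more tool, called as name(argument=value, ...) on one line, values as JSON. play_rows: Moves the arm, as the interface text tells. Its arguments: {"type":"object","properties":{"rows":{"type":"array"},"squeeze":{"type":"number"}},"required":["rows"]}

```bash
mkdir -p pics; cat > h.py <<'E'
import numpy as np, cv2
from rig import readout, grab_frame, calibration, r
def shot(n,tag):
    p,d=grab_frame(n); cv2.imwrite(f'pics/{tag}.png',p[...,::-1]); np.savez(f'pics/{tag}.npz',p=p,d=d); return p,d
def cloud(n,d):
    c=calibration(n); f=240/np.tan(np.radians(c['vfov'])/2); v,u=np.mgrid[:480,:640]
    P=np.stack([(u-c['cx'])/f*d,(v-c['cy'])/f*d,d],-1); T=np.array(c['cam_to_world'])
    W=P@T[:3,:3].T+T[:3,3]; W[d<=0]=np.nan; return W
E
python3 - <<'E'
from h import *
for n in('side','top'):
    print(calibration(n)); shot(n,n+'0')
print(readout.sense())
E
```

```text
{'vfov': 55.909752899947186, 'cx': 327.07314498925456, 'cy': 238.71859125454438, 'cam_to_world': array([[-9.61328472e-01, -1.81047319e-01,  2.07531775e-01,
         3.78118728e+02],
       [-2.74823744e-01,  5.81726473e-01, -7.65549620e-01,
         7.85046073e+02],
       [ 1.78739792e-02, -7.92979306e-01, -6.08986323e-01,
         7.20736307e+02],
       [ 0.00000000e+00,  0.00000000e+00,  0.00000000e+00,
         1.00000000e+00]])}
{'vfov': 46.29280291415843, 'cx': 330.14758413231897, 'cy': 235.36735777997026, 'cam_to_world': array([[ 1.45309971e-02, -9.95700073e-01,  9.14888730e-02,
         4.99474637e+02],
       [-9.99339003e-01, -1.14126977e-02,  3.45153249e-02,
        -1.40629920e+01],
       [-3.33227767e-02, -9.19299412e-02, -9.95207756e-01,
         1.07141983e+03],
       [ 0.00000000e+00,  0.00000000e+00,  0.00000000e+00,
         1.00000000e+00]])}
{'clock': 0.1, 'qpos': array([ 1.32662678e+00,  3.53594721e-01,  1.63406950e+00,  1.07845345e-05,
        1.15520773e+00, -2.40526819e-03]), 'qvel': array([ 0.00108743, -0.00258595, -0.00143733, -0.00178259,  0.00019281,
        0.00085367]), 'joint_efforts': array([ 1.56310391e-03, -6.06355691e+01, -3.42817640e+01,  1.78620130e-04,
        4.15804912e-03, -7.77837357e-06]), 'eef_pos': array([149.5292742 , 606.39926324, 230.62270362]), 'tcp_rot': array([-3.14031338e+00, -1.29379821e-05,  2.89982400e+00]), 'contact_force': array([-0.03948525, -0.29316837,  0.2566947 ]), 'wrist_torque': array([-0.01766846,  0.01201222, -0.02374741]), 'opening': 0.9990981493394766}
```

View pics/side0.png

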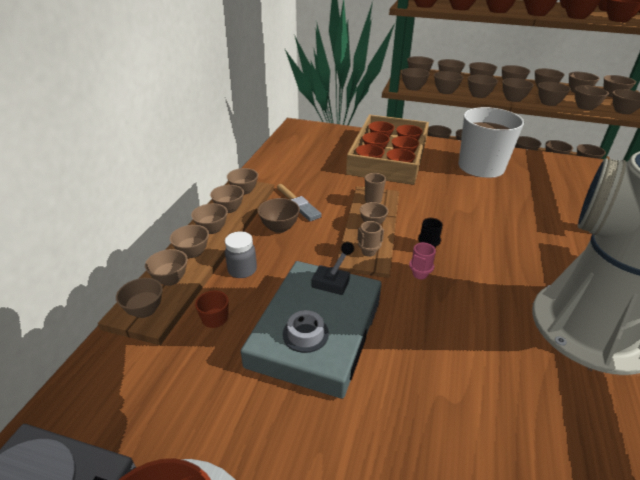

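View pics/top0.png

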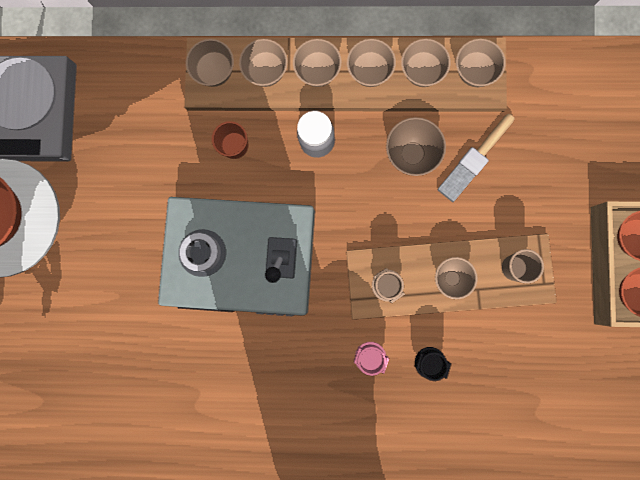

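The side view shows the flanged brown pot at about (371,237) on the near end of the ware board. That is about (389,286) in the top view. The holder is at top (199,252) and the lever knob at top (273,274). Next I measure them.

```bash
python3 - <<'E'
from h import *
s=np.load('pics/side0.npz'); t=np.load('pics/top0.npz')
Ws=cloud('side',s['d']); Wt=cloud('top',t['d'])
a=cv2.resize(t['p'][255:320,350:430],None,fx=6,fy=6,interpolation=cv2.INTER_NEAREST)
b=cv2.resize(s['p'][210:262,345:405],None,fx=6,fy=6,interpolation=cv2.INTER_NEAREST)
c=cv2.resize(t['p'][220:300,165:305],None,fx=5,fy=5,interpolation=cv2.INTER_NEAREST)
for n,i in zip('abc',(a,b,c)): cv2.imwrite(f'pics/crop_{n}.png',i[...,::-1])
def circ(P):
    A=np.c_[2*P[:,:2],np.ones(len(P))]; x=np.linalg.lstsq(A,(P[:,:2]**2).sum(1),rcond=None)[0]
    return x[:2],np.sqrt(x[2]+x[0]**2+x[1]**2)
# pot top rim
for nm,W,(u0,u1,v0,v1) in (('top',Wt,(360,420,262,312)),('side',Ws,(350,395,212,258))):
    P=W[v0:v1,u0:u1].reshape(-1,3)
    print(nm,'pot z hist',np.histogram(P[:,2],bins=np.arange(0,110,6)))
    for lo,hi in((86,100),(40,50),):
        Q=P[(P[:,2]>lo)&(P[:,2]<hi)]; 
        if len(Q)>5: print(lo,len(Q),Q.min(0),Q.max(0),circ(Q))
for nm,W,(u0,u1,v0,v1) in (('top',Wt,(165,235,220,290)),('side',Ws,(270,345,295,360))):
    P=W[v0:v1,u0:u1].reshape(-1,3)
    print(nm,'holder',np.histogram(P[:,2],bins=np.arange(40,110,5)))
    Q=P[(P[:,2]>91)&(P[:,2]<100)]; print(len(Q),Q[:,2].mean(),Q.min(0),Q.max(0),circ(Q))
for nm,W,(u0,u1,v0,v1) in (('top',Wt,(255,305,230,290)),('side',Ws,(310,360,235,300))):
    P=W[v0:v1,u0:u1].reshape(-1,3)
    Q=P[P[:,2]>150]; print(nm,'knob',len(Q),Q.min(0),Q.max(0),Q.mean(0))
# mill deck top
m=(abs(Wt[...,2]-65)<6); m[:, :150]=0; m[:,330:]=0; m[:190]=0; m[330:]=0
Q=Wt[m][:,:2].astype(np.float32); print('mill',cv2.minAreaRect(Q))
m=(abs(Wt[...,2]-14)<5); m[:,:335]=0;m[:,570:]=0;m[:220]=0;m[325:]=0
print('board',cv2.minAreaRect(Wt[m][:,:2].astype(np.float32)))
E
```

```text
top pot z hist (array([   0,  432, 1701,   24,    0,    0,    2,   85,  363,   49,   13,
          9,   12,   39,  106,  153,    0,    0]), array([  0,   6,  12,  18,  24,  30,  36,  42,  48,  54,  60,  66,  72,
        78,  84,  90,  96, 102, 108]))
86 233 [ 474.96639713 -109.75533246   86.01987615] [533.86371128 -59.36855717  95.07794355] (array([504.16804586, -84.14815084]), np.float64(23.508502745807295))
40 150 [ 475.55095171 -101.03341255   40.87749038] [531.87670602 -55.85330125  49.99806752] (array([503.31691944, -78.97194439]), np.float64(20.64414549690506))
side pot z hist (array([ 18,  76, 951,  20,  57,  56,  38, 103,  87, 103,  84,  69,  81,
        92,  88,  80,   0,   0]), array([  0,   6,  12,  18,  24,  30,  36,  42,  48,  54,  60,  66,  72,
        78,  84,  90,  96, 102, 108]))
86 137 [ 477.66634696 -106.87666685   86.04687702] [530.31361414 -54.7742281   93.3940065 ] (array([505.50701976, -81.537335  ]), np.float64(23.001935047587022))
40 148 [ 477.05504338 -225.73193669   40.07077051] [550.45049636 -52.96180198  49.97959714] (array([ 506.87120824, -128.51857205])
[... 544 characters left out ...]
,  75,  80,  85,  90,  95, 100,
       105]))
525 94.56685406378983 [525.78297017 219.06920006  91.01222934] [593.20750158 287.57366115  97.793004  ] (array([558.8928185, 254.3848229]), np.float64(28.64715159098834))
top knob 204 [505.99989522  96.14547372 169.36411475] [530.04687556 120.88039504 186.02195076] [518.06254506 107.5761956  179.0062378 ]
side knob 159 [506.5032687  101.84001159 150.85067366] [531.82580735 123.80382991 184.93402581] [519.0585002  115.74019015 173.97098772]
mill ((553.7315673828125, 191.5397186279297), (270.0083312988281, 201.55567932128906), 87.05298614501953)
board ((523.05029296875, -203.2100067138672), (130.1747589111328, 380.4803161621094), 5.512542247772217)
```

```bash
python3 -c "
import cv2,numpy as np
a=[cv2.imread(f'pics/crop_{n}.png') for n in 'abc']
a=[cv2.resize(x,None,fx=390/x.shape[0],fy=390/x.shape[0]) for x in a[:2]]
cv2.imwrite('pics/crops.png',cv2.resize(np.hstack(a),(790,330)))"
```

```text
(no output)
```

View pics/crops.png

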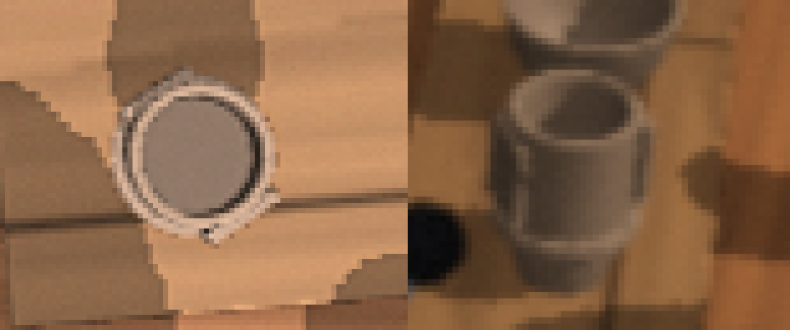

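View pics/crop_c.png

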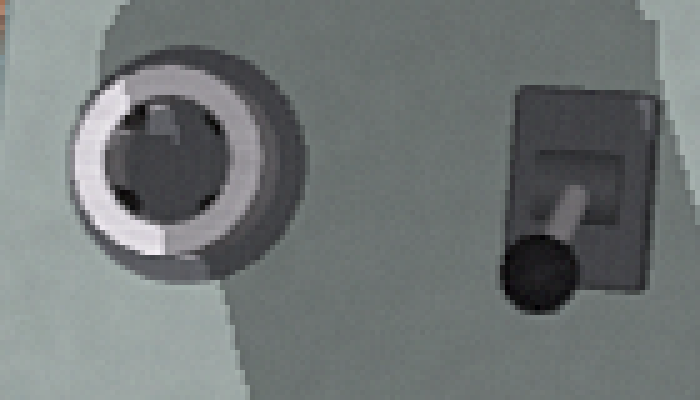

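```bash
python3 - <<'E'
from h import *
s=np.load('pics/side0.npz'); t=np.load('pics/top0.npz')
for nm,W,c,(u0,u1,v0,v1) in (('top',cloud('top',t['d']),(504.2,-84.1),(360,420,262,312)),('side',cloud('side',s['d']),(505.5,-81.5),(350,395,212,258))):
    P=W[v0:v1,u0:u1].reshape(-1,3); P=P[(P[:,2]>54)&(P[:,2]<88)]
    d=P[:,:2]-c; rr=np.hypot(*d.T); an=np.degrees(np.arctan2(d[:,1],d[:,0]))
    k=(rr<34)
    for lo in range(-180,180,10):
        m=k&(an>=lo)&(an<lo+10)
        if m.sum(): print(nm,lo,m.sum(),np.percentile(rr[m],[50,90]).round(1))
E
```

```text
top -180 9 [26.3 29.7]
top -170 10 [26.9 28.8]
top -160 9 [25.2 27.8]
top -150 7 [20.7 26.6]
top -140 10 [25.4 27.8]
top -130 11 [26.6 29.4]
top -120 9 [20.9 26.9]
top -110 4 [20.6 20.8]
top -100 5 [20.9 20.9]
top -90 9 [20.  20.9]
top -80 4 [21.  21.3]
top -70 5 [20.7 20.9]
top -60 5 [20.9 22.8]
top -50 6 [15.5 20.8]
top -40 6 [20.8 21.7]
top -30 3 [20.8 24.1]
top -20 3 [20.8 20.9]
top 0 3 [26.6 27.9]
top 10 10 [27.5 29.7]
top 20 5 [26.7 28.3]
top 30 3 [26.3 27.4]
top 40 6 [26.6 28. ]
top 50 10 [27.1 29.3]
top 60 5 [28.2 29.2]
top 70 2 [24.5 24.6]
top 80 4 [23.9 24.8]
top 90 3 [24.6 24.6]
top 100 4 [23.5 24.8]
top 110 4 [20.2 24.5]
top 120 3 [24.6 24.8]
top 130 2 [21.7 24. ]
top 140 4 [18.4 23. ]
top 150 3 [24.7 24.7]
top 160 2 [17.3 18.2]
side -180 17 [26.9 29.6]
side -170 16 [27.2 30.4]
side -160 1 [26.8 26.8]
side -150 3 [21.4 27. ]
side -140 4 [22.3 22.6]
side -130 6 [22.2 23.4]
side -120 9 [22.5 26. ]
side -110 13 [23.5 24.5]
side -100 14 [22.8 23.8]
side -90 15 [22.7 23.6]
side -80 13 [22.3 23.5]
side -70 16 [23.2 24.3]
side -60 7 [22.5 23.1]
side -50 10 [21.8 23.1]
side -40 5 [22.5 23.1]
side -30 3 [21.7 22.3]
side -20 2 [21.5 21.8]
side -10 1 [29.4 29.4]
side 0 8 [30.1 30.6]
side 10 9 [28.2 29.4]
side 20 14 [27.2 28.1]
side 30 6 [26.8 27.4]
side 40 15 [27.7 28.4]
side 50 20 [28.3 29.8]
side 60 31 [24.5 28.6]
side 70 15 [22.8 25.5]
side 80 18 [22.6 24.3]
side 90 20 [22.3 24.6]
side 100 19 [23.1 25. ]
side 110 19 [22.8 25.2]
side 120 16 [22.8 25. ]
side 130 15 [22.8 24.3]
side 140 19 [23.4 24.4]
side 150 10 [24.  24.8]
side 160 9 [23.6 24.6]
side 170 5 [24.2 24.4]
```

```bash
cat >> h.py <<'E'
from scipy.spatial.transform import Rotation as Ro
def plan(pos,yaw,quiet=False):
    s=readout.sense(); R=Ro.from_euler('xyz',s['tcp_rot'])
    d=R.inv().apply(np.array(pos)-s['eef_pos'])/10
    w=(R.inv()*Ro.from_euler('xyz',[np.pi,0,yaw])).as_rotvec()
    print('shift cm',d.round(3),'turn',w.round(4)); return d,w
def st():
    s=readout.sense()
    for k in('clock','qpos','eef_pos','tcp_rot','contact_force','wrist_torque','opening'): print(k,np.round(s[k],3))
E
python3 - <<'E'
from h import *
plan([505,-83,200],2.138)
E
```

```text
shift cm [-51.019 -58.42    3.136] turn [-1.200e-03  5.000e-04  7.618e-01]
```

play_rows(rows=[[0, [-1.5, -1.7, 0.1], [0, 0, 0.02]], [0, [-4, -4.6, 0.25], [0, 0, 0.06]], [0, [-6.6, -7.5, 0.4], [0, 0, 0.1]], [0, [-9.2, -10.5, 0.6], [0, 0, 0.14]], [0, [-11.8, -13.5, 0.7], [0, 0, 0.18]], [0, [-14.4, -16.5, 0.9], [0, 0, 0.22]], [0, [-17, -19.5, 1], [0, 0, 0.26]], [0, [-19.6, -22.5, 1.2], [0, 0, 0.3]], [0, [-22.2, -25.5, 1.4], [0, 0, 0.33]], [0, [-24.8, -28.5, 1.5], [0, 0, 0.37]], [0, [-27.4, -31.5, 1.7], [0, 0, 0.41]], [0, [-29, -33.2, 1.8], [0, 0, 0.44]]])

```text
clock: 1.1
eef_pos: [352.1, 211.9, 213.0]
tcp_rot: [-3.141, 0.0, 2.457]
contact_force: [-0.1, 0.1, -0.5]
opening: 0.998
```

```bash
python3 - <<'E'
from h import *
st();plan([505,-83,180],2.138)
E
```

```text
clock 1.1
qpos [ 5.390e-01  3.300e-02  2.082e+00 -1.000e-03  1.027e+00 -3.470e-01]
eef_pos [352.1   211.932 213.001]
tcp_rot [-3.141  0.     2.457]
contact_force [-0.131  0.144 -0.492]
wrist_torque [ 0.001 -0.052  0.   ]
opening 0.998
shift cm [-30.494 -13.173   3.327] turn [-0.0009  0.0006  0.3189]
```

play_rows(rows=[[0, [-2, -0.9, 0.2], [0, 0, 0.03]], [0, [-5.5, -2.4, 0.6], [0, 0, 0.06]], [0, [-9, -3.9, 1], [0, 0, 0.1]], [0, [-12.5, -5.4, 1.4], [0, 0, 0.14]], [0, [-16, -6.9, 1.8], [0, 0, 0.18]], [0, [-19.5, -8.4, 2.2], [0, 0, 0.22]], [0, [-23, -9.9, 2.6], [0, 0, 0.26]], [0, [-26.5, -11.4, 3], [0, 0, 0.29]], [0, [-29, -12.5, 3.2], [0, 0, 0.31]], [0, [-30.5, -13.2, 3.3], [0, 0, 0.319]], [0, [-30.5, -13.2, 3.3], [0, 0, 0.319]]])

```text
clock: 2.02
eef_pos: [506.5, -82.4, 179.8]
tcp_rot: [-3.141, 0.001, 2.138]
contact_force: [-0.0, 0.8, -0.1]
opening: 1.002
```

```bash
python3 - <<'E'
from h import *
st();plan([505,-83,51],2.138)
shot('side','side1')
E
```

```text
clock 2.017
qpos [-1.640e-01  2.390e-01  1.921e+00 -1.000e-03  9.810e-01 -7.300e-01]
eef_pos [506.487 -82.37  179.777]
tcp_rot [-3.141e+00  1.000e-03  2.138e+00]
contact_force [-0.014  0.813 -0.128]
wrist_torque [0.033 0.033 0.024]
opening 1.002
shift cm [ 0.035 -0.156 12.878] turn [-0.0003  0.0006 -0.0003]
```

View pics/side1.png

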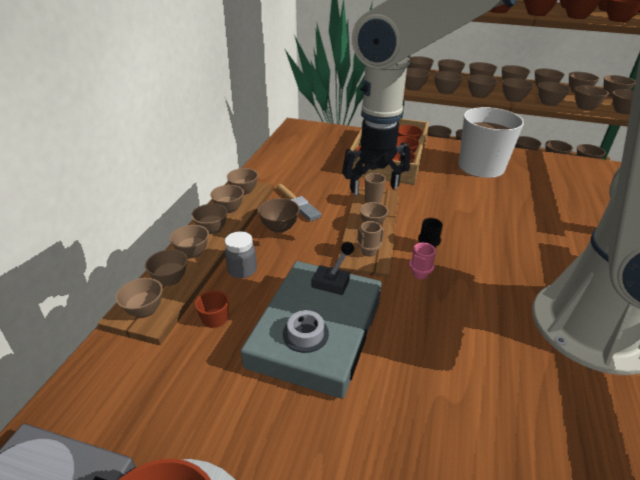

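The gripper hangs over the row at about (378,165), aligned with the pot. I go straight down.

play_rows(rows=[[0, [0, -0.1, 1.5], [0, 0, 0]], [0, [0, -0.15, 4], [0, 0, 0]], [0, [0, -0.15, 6.5], [0, 0, 0]], [0, [0, -0.15, 9], [0, 0, 0]], [0, [0, -0.15, 11], [0, 0, 0]], [0, [0, -0.15, 12.3], [0, 0, 0]], [0, [0, -0.15, 12.8], [0, 0, 0]], [0, [0, -0.15, 12.8], [0, 0, 0]]])

```text
clock: 2.73
eef_pos: [502.8, -79.4, 51.4]
tcp_rot: [-3.14, -0.002, 2.142]
contact_force: [-0.8, 0.5, -0.3]
opening: 1.003
```

```bash
python3 - <<'E'
from h import *
st();p,d=shot('side','side2')
cv2.imwrite('pics/side2c.png',cv2.resize(p[130:290,290:470,::-1],None,fx=4,fy=3.7))
E
```

```text
clock 2.733
qpos [-0.16   0.43   2.013  0.     0.701 -0.731]
eef_pos [502.77  -79.359  51.356]
tcp_rot [-3.140e+00 -2.000e-03  2.142e+00]
contact_force [-0.765  0.472 -0.334]
wrist_torque [ 0.01  -0.053  0.045]
opening 1.003
```

View pics/side2c.png

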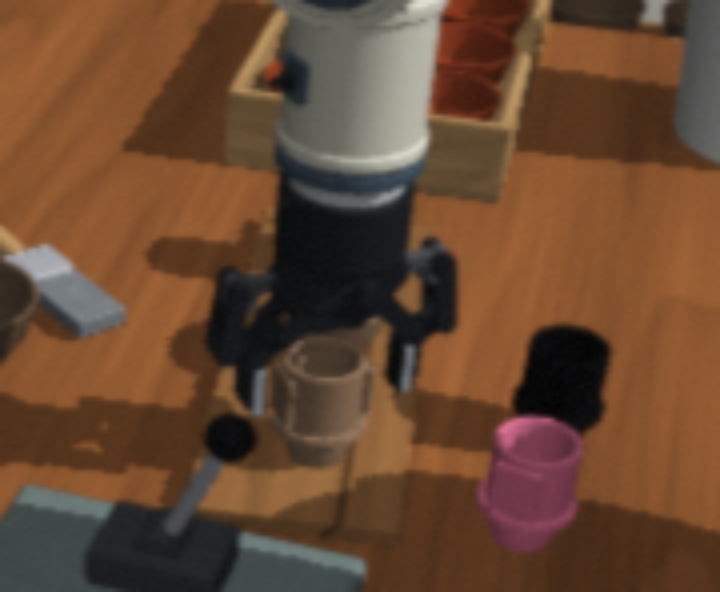

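play_rows(rows=[[0, [0, 0, 0], [0, 0, 0]], [0, [0, 0, 0], [0, 0, 0]]])

```text
clock: 2.95
eef_pos: [504.8, -80.3, 53.4]
tcp_rot: [3.14, 0.001, 2.141]
contact_force: [0.3, -0.2, 0.3]
opening: 0.999
```

```bash
python3 - <<'E'
from h import *
st();plan([505,-83,51],2.138)
E
```

```text
clock 2.95
qpos [-0.161  0.428  2.011  0.     0.701 -0.731]
eef_pos [504.795 -80.316  53.38 ]
tcp_rot [3.140e+00 1.000e-03 2.141e+00]
contact_force [ 0.28  -0.17   0.318]
wrist_torque [-0.025 -0.025  0.019]
opening 0.999
shift cm [-0.237 -0.128  0.238] turn [0.0013 0.0011 0.0031]
```

play_rows(rows=[[0, [-0.15, 0, 0.1], [0, 0, 0]], [0, [-0.3, 0, 0.1], [0, 0, 0]], [0, [-0.3, 0, 0.1], [0, 0, 0]], [80, [-0.3, 0, 0.1], [0, 0, 0]], [255, [-0.3, 0, 0.1], [0, 0, 0]], [255, [-0.3, 0, 0.1], [0, 0, 0]], [255, [-0.3, 0, 0.1], [0, 0, 0]], [255, [-0.3, 0, 0.1], [0, 0, 0]], [255, [-0.3, 0, 0.1], [0, 0, 0]], [255, [-0.3, 0, 0.1], [0, 0, 0]], [255, [-0.3, 0, 0.1], [0, 0, 0]], [255, [-0.3, 0, 0.1], [0, 0, 0]]], squeeze=90)

```text
clock: 3.95
eef_pos: [505.7, -83.1, 51.8]
tcp_rot: [-3.142, 0.0, 2.141]
contact_force: [-2.0, -1.1, 8.6]
opening: 0.645
```

```bash
python3 - <<'E'
from h import *
st();p,d=shot('side','side3')
cv2.imwrite('pics/side3c.png',cv2.resize(p[130:290,290:470,::-1],None,fx=4,fy=3.7))
E
```

```text
clock 3.95
qpos [-0.166  0.432  2.007 -0.     0.702 -0.736]
eef_pos [505.7   -83.085  51.795]
tcp_rot [-3.142  0.     2.141]
contact_force [-1.954 -1.119  8.57 ]
wrist_torque [-0.026  0.377  0.106]
opening 0.645
```

View pics/side3c.png

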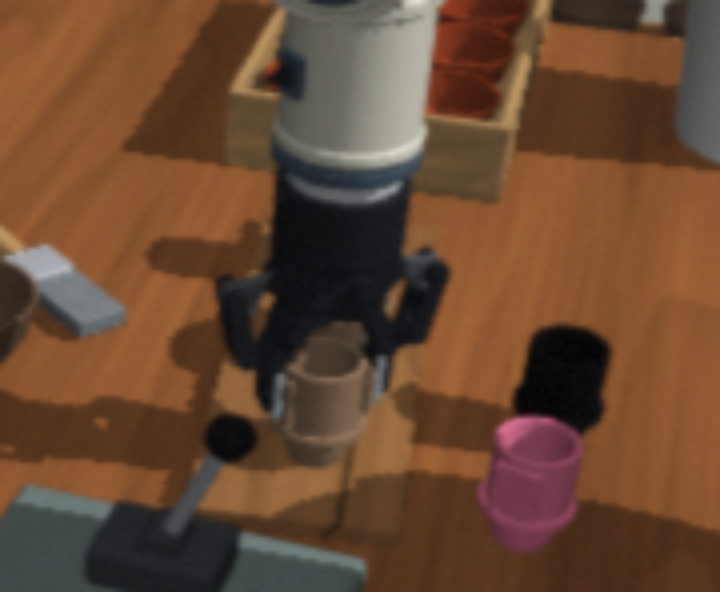

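Gripped: the fingers are on both flats, with the pot at crop (325,395) and an opening of 0.645, or 55 mm. I lift.

play_rows(rows=[[255, [0, 0, -0.5], [0, 0, 0]], [255, [0, 0, -1.5], [0, 0, 0]], [255, [0, 0, -3.5], [0, 0, 0]], [255, [0, 0, -6], [0, 0, 0]], [255, [0, 0, -9], [0, 0, 0]], [255, [0, 0, -12], [0, 0, 0]], [255, [0, 0, -15], [0, 0, 0]], [255, [0, 0, -18], [0, 0, 0]], [255, [0, 0, -20.5], [0, 0, 0]], [255, [0, 0, -21.5], [0, 0, 0]], [255, [0, 0, -22], [0, 0, 0]]])

```text
clock: 4.92
eef_pos: [506.3, -83.1, 273.3]
tcp_rot: [3.139, 0.002, 2.141]
contact_force: [1.0, 0.0, -2.2]
opening: 0.642
```

```bash
python3 - <<'E'
from h import *
st();plan([558,253,270],1.998)
shot('side','side4')
E
```

```text
clock 4.917
qpos [-0.166  0.135  1.823  0.     1.18  -0.736]
eef_pos [506.306 -83.065 273.279]
tcp_rot [3.139e+00 2.000e-03 2.141e+00]
contact_force [ 1.008  0.04  -2.229]
wrist_torque [-0.061 -0.041  0.023]
opening 0.642
shift cm [25.504 22.487  0.328] turn [0.0025 0.0019 0.1428]
```

View pics/side4.png

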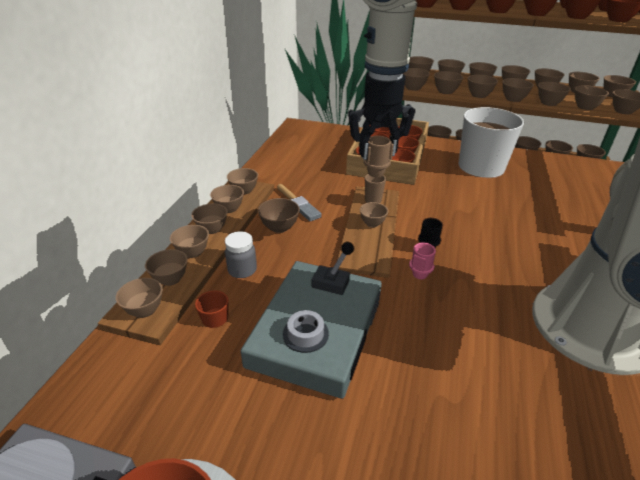

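The pot hangs upright in the gripper at (378,152), and the other ware hasn't moved. I move over the holder.

play_rows(rows=[[255, [1, 0.9, 0], [0, 0, 0]], [255, [3.5, 3.1, 0], [0, 0, 0]], [255, [6.3, 5.5, 0], [0, 0, 0]], [255, [9.1, 8, 0.1], [0, 0, 0]], [255, [11.9, 10.5, 0.1], [0, 0, 0]], [255, [14.7, 13, 0.2], [0, 0, 0]], [255, [17.5, 15.4, 0.2], [0, 0, 0]], [255, [20.3, 17.9, 0.2], [0, 0, 0]], [255, [22.6, 20, 0.3], [0, 0, 0]], [255, [24.4, 21.5, 0.3], [0, 0, 0]], [255, [25.2, 22.2, 0.3], [0, 0, 0]], [255, [25.5, 22.5, 0.3], [0, 0, 0]]])

```text
clock: 5.97
eef_pos: [556.6, 254.3, 266.0]
tcp_rot: [-3.138, -0.001, 2.143]
contact_force: [-0.7, -0.1, -2.1]
opening: 0.64
```

play_rows(rows=[[255, [0, 0, 0], [0, 0, 0]], [255, [0, 0, 2], [0, 0, 0]], [255, [0, 0, 4.5], [0, 0, 0]], [255, [0, 0, 7], [0, 0, 0]], [255, [0, 0, 9], [0, 0, 0]], [255, [0, 0, 10], [0, 0, 0]], [255, [0, 0, 10], [0, 0, 0]], [255, [0, 0, 10], [0, 0, 0]]])

```text
clock: 6.63
eef_pos: [557.6, 252.1, 168.4]
tcp_rot: [-3.141, 0.0, 2.14]
contact_force: [0.4, 0.8, -2.4]
opening: 0.641
```

```bash
python3 - <<'E'
from h import *
st();plan([558,253,140],2.14)
p,d=shot('side','side5');q,e=shot('top','top5')
a=cv2.resize(p[230:390,200:400],(400,320));b=cv2.resize(q[180:340,120:320],(400,320))
cv2.imwrite('pics/c5.png',cv2.resize(np.hstack([a,b])[...,::-1],(800,320)))
st()
E
```

```text
clock 6.633
qpos [ 0.422  0.398  1.719 -0.     1.026 -0.147]
eef_pos [557.627 252.143 168.444]
tcp_rot [-3.141  0.     2.14 ]
contact_force [ 0.443  0.836 -2.406]
wrist_torque [-0.044 -0.033 -0.011]
opening 0.641
shift cm [0.052 0.08  2.844] turn [-0.0007  0.0001 -0.0002]
clock 6.733
qpos [ 0.423  0.397  1.717 -0.     1.026 -0.146]
eef_pos [558.485 252.978 169.754]
tcp_rot [3.14 0.   2.14]
contact_force [ 0.007 -0.569 -2.206]
wrist_torque [ 0.101  0.017 -0.015]
opening 0.645
```

View pics/c5.png

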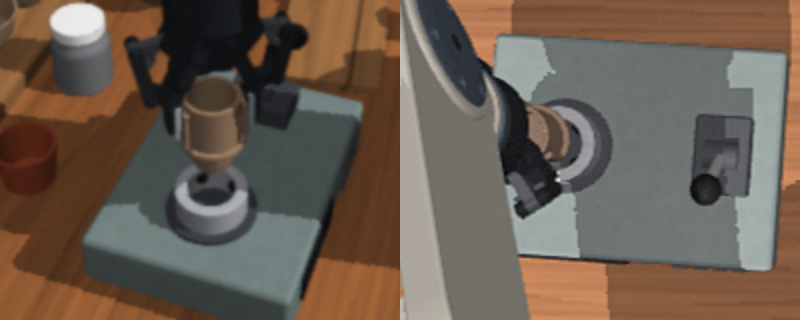

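The crop shows the pot's foot right above the ring in the side view. I check the pot's axis against the holder from the depth.

```bash
python3 - <<'E'
from h import *
from scipy.optimize import least_squares
s=np.load('pics/side5.npz'); W=cloud('side',s['d']); p=s['p'].astype(int)
P=W[255:330,280:330].reshape(-1,3); C=p[255:330,280:330].reshape(-1,3)
brown=(C[:,0]-C[:,2]>18)
P=P[brown&(np.hypot(P[:,0]-558,P[:,1]-253)<45)&(P[:,2]>120)]
print(len(P),np.histogram(P[:,2],bins=np.arange(120,230,5)))
def fit(Q,r,c0=(558,253)):
    return least_squares(lambda c:np.hypot(Q[:,0]-c[0],Q[:,1]-c[1])-r,c0,loss='soft_l1').x
zf=P[:,2]
for lo,hi,r in((144,156,20.5),(158,162,29),(166,200,25)):
    Q=P[(zf>lo)&(zf<hi)]
    if len(Q)>5: print(lo,hi,len(Q),fit(Q,r))
# holder outer wall, side cam
s=np.load('pics/side0.npz'); W=cloud('side',s['d']); Q=W[295:360,270:345].reshape(-1,3)
for lo,hi in((76,91),):
    q=Q[(Q[:,2]>lo)&(Q[:,2]<hi)]; rr=np.hypot(q[:,0]-558.5,q[:,1]-253.5); q=q[rr>29]; print('holder wall',len(q),fit(q,34))
q=Q[(Q[:,2]>91)&(Q[:,2]<99)]; print('rim',(q[:,:2].min(0)+q[:,:2].max(0))/2)
t=np.load('pics/top0.npz'); W=cloud('top',t['d']); Q=W[220:290,165:235].reshape(-1,3); q=Q[(Q[:,2]>91)&(Q[:,2]<99)];
print('rim top',(q[:,:2].min(0)+q[:,:2].max(0))/2)
E
```

```text
1281 (array([  0,   0,  11,  20,  37,  13,   0,  39, 118,  54,  87, 102, 106,
       110, 116, 133, 138, 172,   1,   0,   4]), array([120, 125, 130, 135, 140, 145, 150, 155, 160, 165, 170, 175, 180,
       185, 190, 195, 200, 205, 210, 215, 220, 225]))
144 156 26 [557.8732792  251.84085503]
158 162 64 [558.26813097 251.16701602]
166 200 698 [558.0788513  253.99946097]
holder wall 190 [559.58533759 252.2545873 ]
rim [559.49523587 253.3214306 ]
rim top [558.34649846 250.87312412]
```

play_rows(rows=[[255, [0, 0, 0.5], [0, 0, 0]], [255, [0, 0, 1.5], [0, 0, 0]], [255, [0, 0, 2.5], [0, 0, 0]], [255, [0, 0, 3.3], [0, 0, 0]], [255, [0, 0, 3.8], [0, 0, 0]], [255, [0, 0, 4.1], [0, 0, 0]], [255, [0, 0, 4.3], [0, 0, 0]], [255, [0, 0, 4.3], [0, 0, 0]]])

```text
clock: 7.4
eef_pos: [557.8, 253.0, 125.0]
tcp_rot: [3.142, 0.0, 2.141]
contact_force: [1.5, 0.4, -2.7]
opening: 0.641
```

```bash
python3 - <<'E'
from h import *
st();p,d=shot('side','side6');cv2.imwrite('pics/c6.png',cv2.resize(p[230:380,220:400,::-1],None,fx=4,fy=4));st()
E
```

```text
clock 7.4
qpos [ 0.424  0.45   1.749 -0.     0.942 -0.146]
eef_pos [557.768 253.021 125.022]
tcp_rot [3.142 0.    2.141]
contact_force [ 1.456  0.372 -2.694]
wrist_torque [-0.205 -0.17   0.055]
opening 0.641
clock 7.45
qpos [ 0.424  0.449  1.749 -0.     0.943 -0.146]
eef_pos [557.755 253.075 125.239]
tcp_rot [3.141 0.    2.141]
contact_force [-0.137 -1.747 -2.469]
wrist_torque [-0.106 -0.117  0.028]
opening 0.642
```

View pics/c6.png

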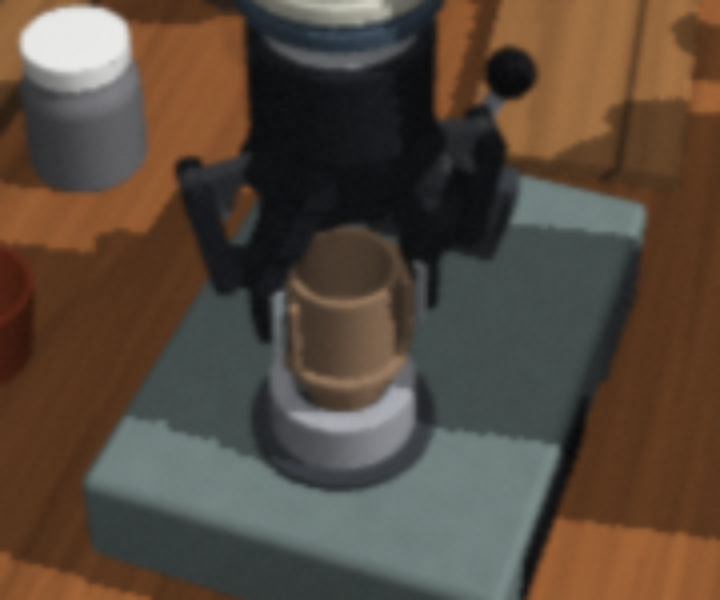

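The foot is inside the ring (crop 340,390) with no load beyond its weight, −2.5 N. Next is a slow descent until contact.

play_rows(rows=[[255, [0, 0, 0.1], [0, 0, 0]], [255, [0, 0, 0.2], [0, 0, 0]], [255, [0, 0, 0.2], [0, 0, 0]]])

```text
clock: 7.7
eef_pos: [558.2, 253.1, 123.7]
tcp_rot: [3.14, 0.001, 2.141]
contact_force: [2.3, -2.2, -0.3]
opening: 0.639
```

play_rows(rows=[[255, [0, 0, 0.1], [0, 0, 0]], [255, [0, 0, 0.1], [0, 0, 0]]])

```text
clock: 7.87
eef_pos: [558.2, 253.2, 122.7]
tcp_rot: [3.14, 0.0, 2.141]
contact_force: [2.7, -0.9, 0.4]
opening: 0.644
```

play_rows(rows=[[255, [0, 0, 0.03], [0, 0, 0.1]], [255, [0, 0, 0.06], [0, 0, 0.2]], [255, [0, 0, 0.09], [0, 0, 0.3]], [255, [0, 0, 0.12], [0, 0, 0.4]], [255, [0, 0, 0.15], [0, 0, 0.5]]])

```text
clock: 8.28
eef_pos: [558.7, 252.8, 121.2]
tcp_rot: [3.139, 0.0, 1.636]
contact_force: [5.5, -4.0, -0.2]
opening: 0.645
```

```bash
python3 - <<'E'
from h import *
st()
E
```

```text
clock 8.283
qpos [ 0.423  0.455  1.752 -0.002  0.933  0.359]
eef_pos [558.671 252.825 121.195]
tcp_rot [3.139 0.    1.636]
contact_force [ 5.47  -4.042 -0.236]
wrist_torque [-1.12  -1.071  0.188]
opening 0.645
```

play_rows(rows=[[255, [-0.07, 0.1, 0], [0, 0, 0]], [255, [-0.07, 0.1, 0], [0, 0, 0]]])

```text
clock: 8.45
eef_pos: [559.3, 252.8, 121.0]
tcp_rot: [3.14, -0.001, 1.642]
contact_force: [3.7, 0.1, -1.5]
opening: 0.643
```

```bash
python3 - <<'E'
from h import *
st()
E
```

```text
clock 8.45
qpos [0.422 0.456 1.75  0.    0.934 0.35 ]
eef_pos [559.274 252.793 121.013]
tcp_rot [ 3.140e+00 -1.000e-03  1.642e+00]
contact_force [ 3.745  0.096 -1.476]
wrist_torque [-0.008 -0.766  0.002]
opening 0.643
```

play_rows(rows=[[255, [0, 0.08, 0.03], [0, 0, -0.1]], [255, [0, 0.08, 0.06], [0, 0, -0.2]], [255, [0, 0.08, 0.09], [0, 0, -0.3]], [255, [0, 0.08, 0.12], [0, 0, -0.4]], [255, [0, 0.08, 0.15], [0, 0, -0.5]]])

```text
clock: 8.87
eef_pos: [559.3, 252.9, 119.6]
tcp_rot: [3.141, -0.001, 2.148]
contact_force: [1.7, -0.7, 3.0]
opening: 0.64
```

```bash
python3 - <<'E'
from h import *
st()
E
```

```text
clock 8.867
qpos [ 4.22e-01  4.58e-01  1.75e+00  1.00e-03  9.33e-01 -1.56e-01]
eef_pos [559.301 252.922 119.586]
tcp_rot [ 3.141e+00 -1.000e-03  2.148e+00]
contact_force [ 1.657 -0.735  2.994]
wrist_torque [ 0.035 -0.136 -0.269]
opening 0.64
```

play_rows(rows=[[255, [0, 0, 0.03], [0, 0, -0.1]], [255, [0, 0, 0.06], [0, 0, -0.2]], [255, [0, 0, 0.09], [0, 0, -0.3]], [255, [0, 0, 0.12], [0, 0, -0.4]], [255, [0, 0, 0.15], [0, 0, -0.5]]])

```text
clock: 9.28
eef_pos: [559.3, 252.9, 118.2]
tcp_rot: [3.141, -0.0, 2.648]
contact_force: [1.0, -1.4, 3.0]
opening: 0.644
```

play_rows(rows=[[255, [0, 0, 0.03], [0, 0, 0.1]], [255, [0, 0, 0.06], [0, 0, 0.2]], [255, [0, 0, 0.09], [0, 0, 0.3]], [255, [0, 0, 0.12], [0, 0, 0.4]], [255, [0, 0, 0.15], [0, 0, 0.5]]])

```text
clock: 9.7
eef_pos: [559.1, 252.8, 116.7]
tcp_rot: [-3.141, -0.0, 2.139]
contact_force: [0.3, -1.4, 3.8]
opening: 0.643
```

```bash
python3 - <<'E'
from h import *
st()
E
```

```text
clock 9.7
qpos [ 0.422  0.462  1.752  0.     0.928 -0.146]
eef_pos [559.099 252.809 116.676]
tcp_rot [-3.141 -0.     2.139]
contact_force [ 0.318 -1.442  3.793]
wrist_torque [-0.021 -0.231  0.204]
opening 0.643
```

Steady at about 6 N, so I continue.

play_rows(rows=[[255, [0, 0, 0.03], [0, 0, 0.1]], [255, [0, 0, 0.06], [0, 0, 0.2]], [255, [0, 0, 0.09], [0, 0, 0.3]], [255, [0, 0, 0.12], [0, 0, 0.4]], [255, [0, 0, 0.15], [0, 0, 0.5]]])

```text
clock: 10.12
eef_pos: [559.5, 252.9, 115.4]
tcp_rot: [3.141, -0.0, 1.639]
contact_force: [1.1, -1.1, 4.7]
opening: 0.646
```

play_rows(rows=[[255, [0, 0, 0.03], [0, 0, -0.1]], [255, [0, 0, 0.06], [0, 0, -0.2]], [255, [0, 0, 0.09], [0, 0, -0.3]], [255, [0, 0, 0.12], [0, 0, -0.4]], [255, [0, 0, 0.15], [0, 0, -0.5]]])

```text
clock: 10.53
eef_pos: [559.5, 253.0, 114.0]
tcp_rot: [3.141, -0.001, 2.148]
contact_force: [0.4, -1.4, 5.7]
opening: 0.642
```

play_rows(rows=[[255, [0, 0, 0.03], [0, 0, -0.1]], [255, [0, 0, 0.06], [0, 0, -0.2]], [255, [0, 0, 0.09], [0, 0, -0.3]], [255, [0, 0, 0.12], [0, 0, -0.4]], [255, [0, 0, 0.15], [0, 0, -0.5]]])

```text
clock: 10.95
eef_pos: [559.6, 253.8, 112.0]
tcp_rot: [3.139, -0.0, 2.647]
contact_force: [4.4, 2.1, 1.2]
opening: 0.643
```

```bash
python3 - <<'E'
from h import *
st();p,d=shot('side','side7');cv2.imwrite('pics/c7.png',cv2.resize(p[230:380,220:400,::-1],None,fx=4,fy=4));st()
E
```

```text
clock 10.95
qpos [ 0.422  0.468  1.754  0.002  0.918 -0.656]
eef_pos [559.572 253.819 111.983]
tcp_rot [ 3.139 -0.     2.647]
contact_force [4.386 2.066 1.227]
wrist_torque [ 0.191 -0.861 -0.419]
opening 0.643
clock 11.0
qpos [ 4.220e-01  4.680e-01  1.754e+00  1.000e-03  9.170e-01 -6.630e-01]
eef_pos [559.856 253.507 112.005]
tcp_rot [3.14  0.    2.655]
contact_force [ 3.158  0.788 -0.137]
wrist_torque [ 0.103 -0.625  0.225]
opening 0.639
```

View pics/c7.png

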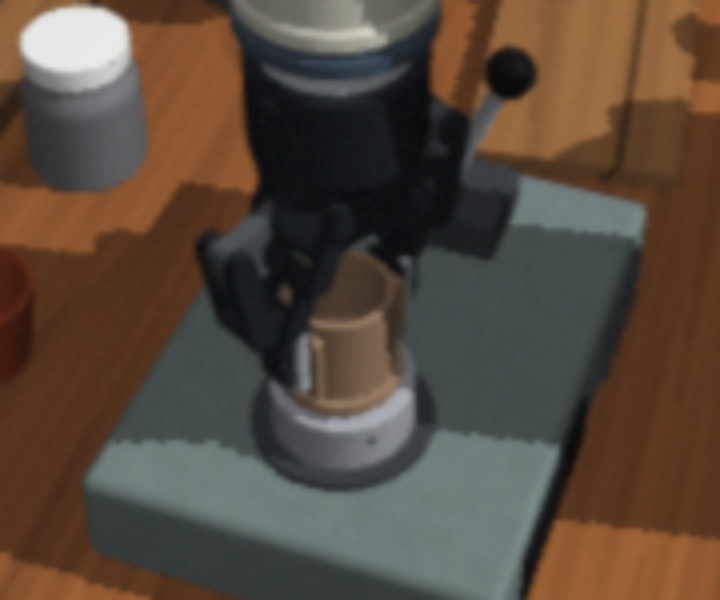

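The flange is still a few mm above the rim (crop 345,405), so I keep going.

play_rows(rows=[[255, [-0.05, 0.03, 0.03], [0, 0, 0.1]], [255, [-0.05, 0.03, 0.06], [0, 0, 0.2]], [255, [-0.05, 0.03, 0.09], [0, 0, 0.3]], [255, [-0.05, 0.03, 0.12], [0, 0, 0.4]], [255, [-0.05, 0.03, 0.15], [0, 0, 0.5]]])

```text
clock: 11.42
eef_pos: [559.5, 252.8, 110.6]
tcp_rot: [-3.141, -0.0, 2.136]
contact_force: [-0.0, 0.4, 3.4]
opening: 0.647
```

play_rows(rows=[[255, [0, 0, 0.03], [0, 0, 0.1]], [255, [0, 0, 0.06], [0, 0, 0.2]], [255, [0, 0, 0.09], [0, 0, 0.3]], [255, [0, 0, 0.12], [0, 0, 0.4]], [255, [0, 0, 0.15], [0, 0, 0.5]]])

```text
clock: 11.83
eef_pos: [559.6, 252.6, 108.7]
tcp_rot: [-3.141, 0.0, 1.636]
contact_force: [0.9, -0.2, -0.0]
opening: 0.639
```

```bash
python3 - <<'E'
from h import *
st()
E
```

```text
clock 11.833
qpos [ 0.422  0.473  1.755 -0.     0.914  0.356]
eef_pos [559.607 252.608 108.739]
tcp_rot [-3.141  0.     1.636]
contact_force [ 0.883 -0.224 -0.008]
wrist_torque [-0.004 -0.148  0.516]
opening 0.639
```

play_rows(rows=[[255, [0, 0, 0.03], [0, 0, -0.1]], [255, [0, 0, 0.06], [0, 0, -0.2]], [255, [0, 0, 0.09], [0, 0, -0.3]], [255, [0, 0, 0.12], [0, 0, -0.4]], [255, [0, 0, 0.15], [0, 0, -0.5]]])

```text
clock: 12.25
eef_pos: [559.2, 252.7, 107.1]
tcp_rot: [-3.141, -0.001, 2.144]
contact_force: [0.6, 2.3, -0.1]
opening: 0.643
```

play_rows(rows=[[255, [0, 0, 0.03], [0, 0, -0.1]], [255, [0, 0, 0.05], [0, 0, -0.2]], [255, [0, 0, 0.07], [0, 0, -0.3]]])

```text
clock: 12.5
eef_pos: [559.7, 252.4, 106.9]
tcp_rot: [-3.141, -0.0, 2.445]
contact_force: [0.5, -2.4, 4.9]
opening: 0.645
```

```bash
python3 - <<'E'
from h import *
st();p,d=shot('side','side8');cv2.imwrite('pics/c8.png',cv2.resize(p[230:380,220:400,::-1],None,fx=4,fy=4));st()
E
```

```text
clock 12.5
qpos [ 0.421  0.475  1.757  0.     0.911 -0.453]
eef_pos [559.707 252.378 106.89 ]
tcp_rot [-3.141 -0.     2.445]
contact_force [ 0.469 -2.406  4.906]
wrist_torque [-0.366 -0.235 -0.493]
opening 0.645
clock 12.55
qpos [ 0.421  0.475  1.757  0.     0.91  -0.46 ]
eef_pos [559.724 252.383 106.9  ]
tcp_rot [-3.141 -0.     2.452]
contact_force [-0.66   0.156  4.928]
wrist_torque [0.163 0.045 0.405]
opening 0.641
```

View pics/c8.png

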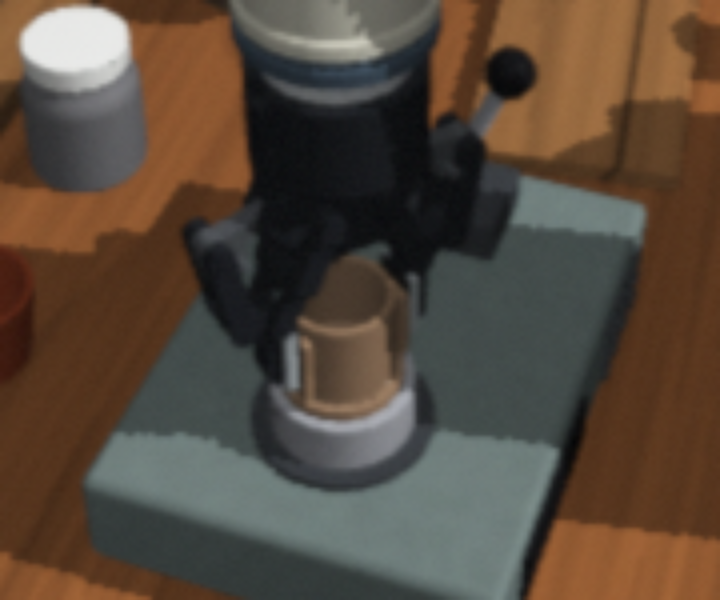

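play_rows(rows=[[255, [0, 0, 0.02], [0, 0, 0.1]], [255, [0, 0, 0.04], [0, 0, 0.2]], [255, [0, 0, 0.05], [0, 0, 0.3]]])

```text
clock: 12.8
eef_pos: [559.4, 253.3, 106.6]
tcp_rot: [-3.141, -0.001, 2.134]
contact_force: [-2.3, 1.9, 6.2]
opening: 0.642
```

```bash
python3 - <<'E'
from h import *
st()
E
```

```text
clock 12.8
qpos [ 4.220e-01  4.760e-01  1.757e+00  1.000e-03  9.100e-01 -1.420e-01]
eef_pos [559.434 253.303 106.557]
tcp_rot [-3.141e+00 -1.000e-03  2.134e+00]
contact_force [-2.307  1.915  6.162]
wrist_torque [0.5   0.224 0.478]
opening 0.642
```

```bash
python3 - <<'E'
from h import *
def mouth(W,p,c,lo):
    d=np.hypot(W[...,0]-c[0],W[...,1]-c[1]); b=(p[...,0].astype(int)-p[...,2]>15)
    z=W[...,2][b&(d<27)&(W[...,2]>lo)]; return len(z),np.percentile(z,[90,95,98,100]).round(2)
for k,c,lo in(('side0',(505,-83),60),('side5',(558,253),180),('side6',(558,253),120),('side7',(559,253),110),('side8',(559,253),110)):
    s=np.load(f'pics/{k}.npz');print(k,mouth(cloud('side',s['d']),s['p'],c,lo))
p,d=shot('side','side9');print(mouth(cloud('side',d),p,(559,253),110))
W=cloud('side',d)
# flange front profile: pixel columns through pot front
for u in (302,306,310):
    print(u,[tuple(W[v,u].round(1)) for v in range(318,350,2)])
E
```

```text
side0 (393, array([91.51, 92.27, 92.87, 93.39]))
side5 (732, array([208.21, 208.92, 209.65, 553.33]))
side6 (889, array([164.17, 165.1 , 165.66, 167.19]))
side7 (595, array([151.49, 152.19, 152.84, 187.76]))
side8 (638, array([146.13, 147.  , 147.66, 179.66]))
(765, array([146.02, 146.69, 147.41, 148.5 ]))
302 [(np.float64(557.4), np.float64(277.8), np.float64(134.7)), (np.float64(557.3), np.float64(278.3), np.float64(130.3)), (np.float64(557.1), np.float64(279.0), np.float64(125.9)), (np.float64(557.7), np.float64(277.6), np.float64(119.1)), (np.float64(557.8), np.float64(277.4), np.float64(113.7)), (np.float64(557.8), np.float64(277.8), np.float64(108.9)), (np.float64(557.1), np.float64(279.9), np.float64(106.1)), (np.float64(557.5), np.float64(279.1), np.float64(99.8)), (np.float64(556.6), np.float64(282.0), np.float64(98.0)), (np.float64(556.4), np.float64(282.6), np.float64(93.4)), (np.float64(555.7), np.float64(285.0), np.float64(91.0)), (np.float64(554.8), np.float64(287.6), np.float64(88.9)), (np.float64(555.2), np.float64(286.7), np.float64(82.3)), (np.float64(555.8), np.flo
[... 1329 characters left out ...]
 (np.float64(544.7), np.float64(272.4), np.float64(112.5)), (np.float64(545.2), np.float64(271.0), np.float64(105.6)), (np.float64(544.8), np.float64(272.3), np.float64(101.9)), (np.float64(543.5), np.float64(276.1), np.float64(101.2)), (np.float64(543.5), np.float64(276.3), np.float64(96.1)), (np.float64(542.8), np.float64(278.6), np.float64(93.6)), (np.float64(541.3), np.float64(283.3), np.float64(94.0)), (np.float64(541.9), np.float64(281.5), np.float64(86.3)), (np.float64(542.3), np.float64(280.3), np.float64(79.4)), (np.float64(541.9), np.float64(281.6), np.float64(75.6)), (np.float64(542.1), np.float64(281.2), np.float64(69.5)), (np.float64(540.6), np.float64(286.0), np.float64(70.1))]
```

The mouth has risen 54.5 mm from its place on the board, where home would be 55 mm, and the flange sits on the rim. I finish with one more light twist and press.

play_rows(rows=[[255, [0, 0, 0.02], [0, 0, 0.1]], [255, [0, 0, 0.04], [0, 0, 0.2]], [255, [0, 0, 0.05], [0, 0, 0.3]], [255, [0, 0, 0.06], [0, 0, 0.2]], [255, [0, 0, 0.07], [0, 0, 0.1]], [255, [0, 0, 0.07], [0, 0, 0]]])

```text
clock: 13.35
eef_pos: [560.0, 252.5, 106.1]
tcp_rot: [3.141, 0.0, 2.142]
contact_force: [0.5, -2.1, 6.9]
opening: 0.644
```

```bash
python3 - <<'E'
from h import *
st()
E
```

```text
clock 13.35
qpos [ 0.421  0.476  1.757 -0.     0.908 -0.15 ]
eef_pos [559.992 252.494 106.123]
tcp_rot [3.141 0.    2.142]
contact_force [ 0.506 -2.117  6.933]
wrist_torque [-0.349 -0.185 -0.602]
opening 0.644
```

play_rows(rows=[[255, [0, 0, 0.02], [0, 0, -0.1]], [255, [0, 0, 0.04], [0, 0, -0.2]], [255, [0, 0, 0.06], [0, 0, -0.3]], [255, [0, 0, 0.08], [0, 0, -0.4]], [255, [0, 0, 0.1], [0, 0, -0.3]], [255, [0, 0, 0.1], [0, 0, -0.2]], [255, [0, 0, 0.1], [0, 0, -0.2]]])

```text
clock: 13.93
eef_pos: [560.0, 253.4, 105.6]
tcp_rot: [3.14, -0.001, 2.331]
contact_force: [-2.4, 0.6, 9.9]
opening: 0.645
```

```bash
python3 - <<'E'
from h import *
st();p,d=shot('side','side10');st()
W=cloud('side',d)
dd=np.hypot(W[...,0]-559,W[...,1]-253); b=(p[...,0].astype(int)-p[...,2]>15)
z=W[...,2][b&(dd<27)&(W[...,2]>110)];print(np.percentile(z,[90,95,98]))
cv2.imwrite('pics/c10.png',cv2.resize(p[280:370,260:360,::-1],None,fx=6,fy=6))
E
```

```text
clock 13.933
qpos [ 4.220e-01  4.770e-01  1.757e+00  1.000e-03  9.070e-01 -3.400e-01]
eef_pos [560.025 253.435 105.567]
tcp_rot [ 3.140e+00 -1.000e-03  2.331e+00]
contact_force [-2.396  0.567  9.857]
wrist_torque [ 0.089  0.262 -0.337]
opening 0.645
clock 13.983
qpos [ 4.220e-01  4.770e-01  1.757e+00  1.000e-03  9.070e-01 -3.440e-01]
eef_pos [560.003 253.31  105.527]
tcp_rot [ 3.140e+00 -1.000e-03  2.336e+00]
contact_force [-2.372  0.374  9.023]
wrist_torque [ 0.205  0.178 -0.238]
opening 0.64
[145.03672733 145.77814603 146.3806213 ]
```

View pics/c10.png

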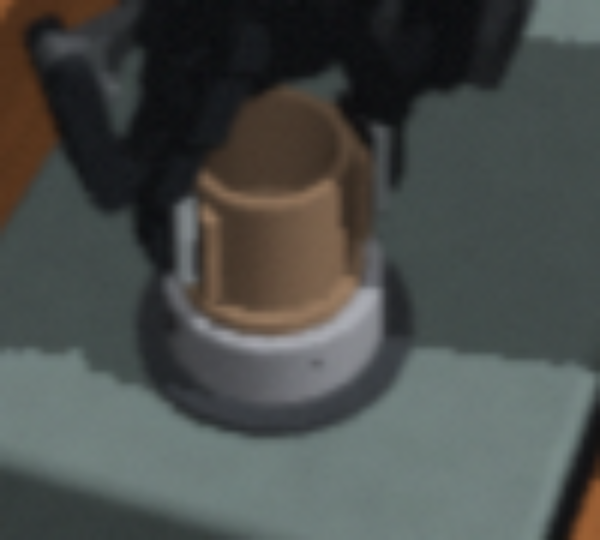

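The force rose to about 12 N and the pot sank 1 mm with the holder, so the flange is seated. I ease off and release.

play_rows(rows=[[255, [0, 0, -0.05], [0, 0, 0]], [200, [0, 0, -0.05], [0, 0, 0]], [90, [0, 0, -0.05], [0, 0, 0]], [70, [0, 0, -0.05], [0, 0, 0]], [50, [0, 0, -0.05], [0, 0, 0]], [30, [0, 0, -0.05], [0, 0, 0]], [0, [0, 0, -0.05], [0, 0, 0]], [0, [0, 0, -0.05], [0, 0, 0]], [0, [0, 0, -0.05], [0, 0, 0]], [0, [0, 0, -0.05], [0, 0, 0]]], squeeze=20)

```text
clock: 14.82
eef_pos: [559.9, 252.5, 104.8]
tcp_rot: [-3.141, -0.0, 2.341]
contact_force: [0.1, 0.5, 0.1]
opening: 1.003
```

```bash
python3 - <<'E'
from h import *
st();p,d=shot('side','side11')
cv2.imwrite('pics/c11.png',cv2.resize(p[250:370,230:380,::-1],None,fx=5,fy=5))
E
```

```text
clock 14.817
qpos [ 0.421  0.478  1.758  0.     0.906 -0.349]
eef_pos [559.874 252.507 104.765]
tcp_rot [-3.141 -0.     2.341]
contact_force [0.145 0.461 0.097]
wrist_torque [ 0.011 -0.036 -0.023]
opening 1.003
```

View pics/c11.png

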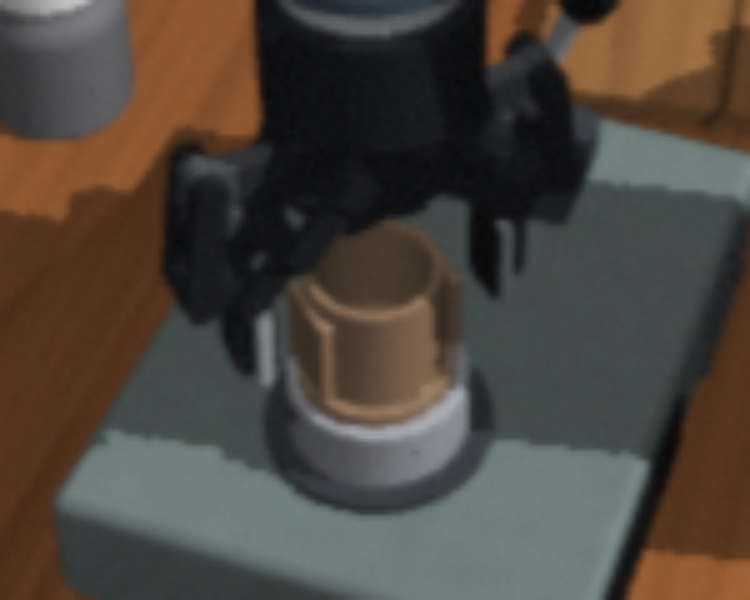

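Both fingers are clear of the pot, and it is seated (crop 385,320). I raise the gripper straight up, then look from both cameras.

play_rows(rows=[[0, [0, 0, -0.5], [0, 0, 0]], [0, [0, 0, -2], [0, 0, 0]], [0, [0, 0, -4], [0, 0, 0]], [0, [0, 0, -7], [0, 0, 0]], [0, [0, 0, -10], [0, 0, 0]], [0, [0, 0, -12.5], [0, 0, 0]], [0, [0, 0, -14], [0, 0, 0]], [0, [0, 0, -14.5], [0, 0, 0]], [0, [0, 0, -14.5], [0, 0, 0]]])

```text
clock: 15.62
eef_pos: [560.6, 252.8, 251.5]
tcp_rot: [3.139, 0.001, 2.341]
contact_force: [-0.6, -0.2, -0.5]
opening: 1.0
```

```bash
python3 - <<'E'
from h import *
st();p,d=shot('side','side12');W=cloud('side',d)
dd=np.hypot(W[...,0]-559,W[...,1]-253); b=(p[...,0].astype(int)-p[...,2]>15)
z=W[...,2][b&(dd<27)&(W[...,2]>110)&(W[...,2]<170)];print(np.percentile(z,[90,95,98]))
cv2.imwrite('pics/c12.png',cv2.resize(p[220:370,220:400,::-1],None,fx=4,fy=4))
from scipy.optimize import least_squares
fit=lambda Q,r:least_squares(lambda c:np.hypot(Q[:,0]-c[0],Q[:,1]-c[1])-r,(559,253),loss='soft_l1').x
for lo,hi in((106,116),(116,126),(126,136),(136,144)):
    m=b&(dd<27)&(W[...,2]>lo)&(W[...,2]<hi)&(W[...,1]>258); print(lo,m.sum(),fit(W[m],25))
# knob
c=calibration('side')
m=(p.sum(2)<90); m[:, :335]=0; m[:,365:]=0; m[:235]=0; m[262:]=0
print('knob px',m.sum(),np.nanmean(W[m],0),np.nanmin(W[m],0),np.nanmax(W[m],0))
E
```

```text
clock 15.617
qpos [ 0.421  0.318  1.637 -0.     1.184 -0.349]
eef_pos [560.61  252.837 251.531]
tcp_rot [3.139e+00 1.000e-03 2.341e+00]
contact_force [-0.645 -0.238 -0.475]
wrist_torque [ 0.006 -0.025  0.003]
opening 1.0
[146.5805907  147.33012311 148.25464745]
106 76 [560.45995119 253.12018454]
116 81 [560.42618792 253.01403521]
126 83 [560.41535003 252.88895801]
136 84 [560.56707399 253.2204911 ]
knob px 110 [518.82367088 121.58383089 180.59480777] [508.78634645 108.20562843 164.01726597] [530.39846316 223.05888242 284.1731211 ]
```

View pics/c12.png

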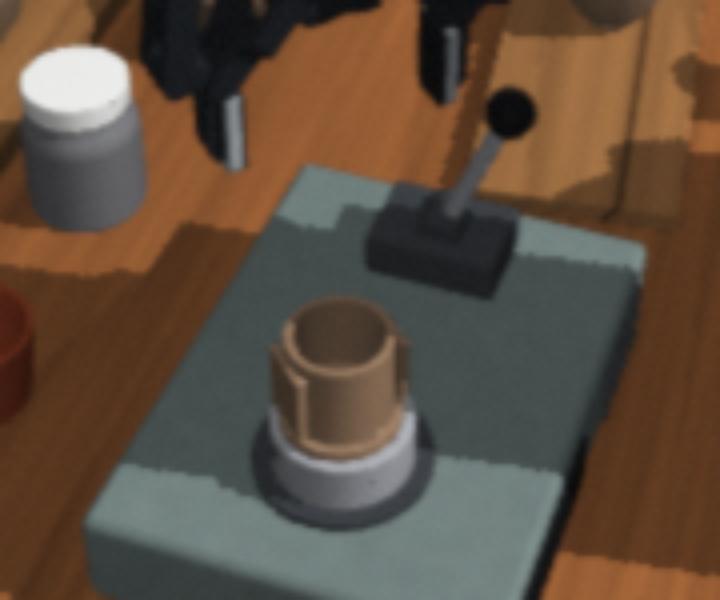

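The side view shows the pot home (crop 343,380). Its mouth has risen 55.1 mm against 55 expected, its axis is vertical, and its flange is on the rim. The knob at crop (510,112) is unmoved, near world (518,109,173). Next I close the fingers and go to the lever's −x side.

```bash
python3 - <<'E'
from h import *
plan([466,111,250],1.52)
E
```

```text
shift cm [-3.6200e+00 -1.6594e+01 -1.2000e-02] turn [ 5.000e-04 -0.000e+00  8.207e-01]
```

play_rows(rows=[[0, [-0.3, -1.5, 0], [0, 0, 0.08]], [80, [-0.8, -3.5, 0], [0, 0, 0.18]], [160, [-1.3, -6, 0], [0, 0, 0.29]], [255, [-1.9, -8.5, 0], [0, 0, 0.4]], [255, [-2.4, -11, 0], [0, 0, 0.51]], [255, [-2.9, -13.5, 0], [0, 0, 0.62]], [255, [-3.4, -15.5, 0], [0, 0, 0.73]], [255, [-3.6, -16.6, 0], [0, 0, 0.82]], [255, [-3.6, -16.6, 0], [0, 0, 0.82]], [255, [-3.6, -16.6, 0], [0, 0, 0.82]]])

```text
clock: 16.5
eef_pos: [465.3, 110.9, 248.9]
tcp_rot: [-3.14, 0.0, 1.522]
contact_force: [-0.4, 0.6, 0.7]
opening: 0.001
```

```bash
python3 - <<'E'
from h import *
st();plan([466,110,150],1.52)
E
```

```text
clock 16.5
qpos [0.231 0.104 1.916 0.    1.123 0.279]
eef_pos [465.281 110.85  248.876]
tcp_rot [-3.14   0.     1.522]
contact_force [-0.379  0.555  0.67 ]
wrist_torque [-0.027 -0.032 -0.046]
opening 0.001
shift cm [-0.079  0.091  9.888] turn [-0.0015  0.0003  0.0023]
```

play_rows(rows=[[255, [0, 0, 1.5], [0, 0, 0]], [255, [0, 0, 4], [0, 0, 0]], [255, [0, 0, 6.5], [0, 0, 0]], [255, [0, 0, 8.5], [0, 0, 0]], [255, [0, 0, 9.6], [0, 0, 0]], [255, [0, 0, 9.8], [0, 0, 0]], [255, [0, 0, 9.8], [0, 0, 0]]])

```text
clock: 17.08
eef_pos: [465.5, 111.6, 150.8]
tcp_rot: [-3.139, 0.001, 1.523]
contact_force: [-0.3, 0.1, 0.6]
opening: -0.002
```

```bash
python3 - <<'E'
from h import *
st();p,d=shot('side','side13');q,e=shot('top','top13')
a=p[200:360,260:440];b=q[180:340,180:360]
cv2.imwrite('pics/c13.png',cv2.resize(np.hstack([a,b])[...,::-1],(800,356)))
E
```

```text
clock 17.083
qpos [0.232 0.23  2.014 0.    0.901 0.28 ]
eef_pos [465.545 111.617 150.775]
tcp_rot [-3.139e+00  1.000e-03  1.523e+00]
contact_force [-0.284  0.146  0.605]
wrist_torque [-0.045  0.04  -0.039]
opening -0.002
```

View pics/c13.png

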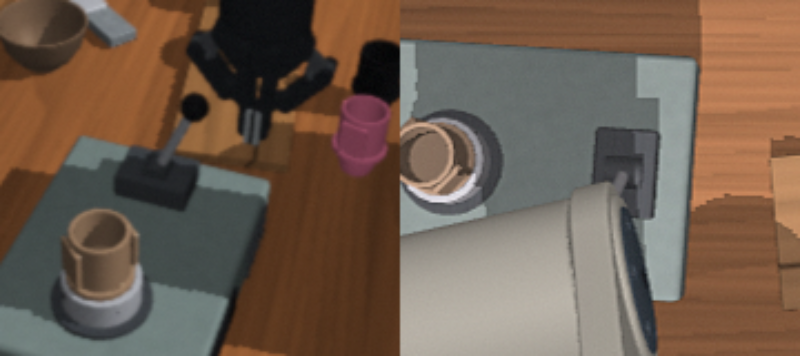

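The fingers stand shut on the lever's −x side (side crop 255,130), with the knob at (193,107) on their left. I raise them 8 mm so the tips meet the knob, and push along +x.

play_rows(rows=[[255, [-0.1, 0.3, -0.8], [0, 0, 0]], [255, [-0.2, 1, -0.8], [0, 0, 0]], [255, [-0.2, 1.8, -0.8], [0, 0, 0]], [255, [-0.2, 2.6, -0.8], [0, 0, 0]], [255, [-0.2, 3.4, -0.8], [0, 0, 0]], [255, [-0.2, 4.2, -0.8], [0, 0, 0]], [255, [-0.2, 5, -0.8], [0, 0, 0]], [255, [-0.2, 5.8, -0.8], [0, 0, 0]], [255, [-0.2, 6.6, -0.8], [0, 0, 0]], [255, [-0.2, 7.4, -0.8], [0, 0, 0]], [255, [-0.2, 8, -0.8], [0, 0, 0]]])

```text
clock: 18.1
eef_pos: [546.6, 105.1, 159.7]
tcp_rot: [3.142, 0.0, 1.521]
contact_force: [-1.6, 0.2, -0.9]
opening: -0.002
```

```bash
python3 - <<'E'
from h import *
st();p,d=shot('side','side14')
cv2.imwrite('pics/c14.png',cv2.resize(p[200:360,240:440,::-1],None,fx=4,fy=3.7))
E
```

```text
clock 18.1
qpos [ 0.187  0.329  1.847 -0.     0.966  0.237]
eef_pos [546.642 105.077 159.715]
tcp_rot [3.142 0.    1.521]
contact_force [-1.609  0.234 -0.91 ]
wrist_torque [ 0.052  0.111 -0.033]
opening -0.002
```

View pics/c14.png

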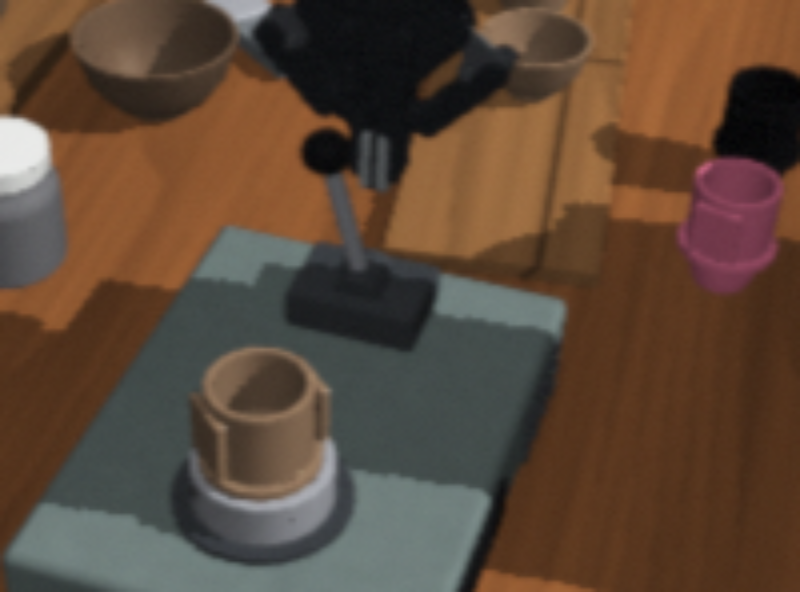

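The lever is already past the middle, with its knob at crop (328,150) against the fingertip. I push on to the stop.

play_rows(rows=[[255, [0, 0.5, 0], [0, 0, 0]], [255, [0, 1, 0], [0, 0, 0]], [255, [0, 1.4, 0], [0, 0, 0]], [255, [0, 1.7, 0], [0, 0, 0]], [255, [0, 1.7, 0], [0, 0, 0]]])

```text
clock: 18.57
eef_pos: [563.3, 104.3, 160.0]
tcp_rot: [3.141, -0.0, 1.521]
contact_force: [0.3, -0.2, -0.3]
opening: 0.0
```

```bash
python3 - <<'E'
from h import *
st();p,d=shot('side','side15')
W=cloud('side',d); m=(p.sum(2)<60); m[:, :290]=0; m[:,335]=0; m[:222]=0; m[255:]=0
m&=(abs(W[...,1]-108)<25)&(W[...,2]>150)&(W[...,0]>570)
print(m.sum(),W[m].min(0),W[m].max(0))
cv2.imwrite('pics/c15.png',cv2.resize(p[200:360,240:440,::-1],None,fx=4,fy=3.7))
E
```

```text
clock 18.567
qpos [ 0.181  0.351  1.813 -0.     0.977  0.231]
eef_pos [563.287 104.309 159.958]
tcp_rot [ 3.141 -0.     1.521]
contact_force [ 0.34  -0.16  -0.283]
wrist_torque [-0.021 -0.009  0.031]
opening 0.0
189 [570.18453503 104.23886133 163.84464302] [599.76897535 123.67968076 228.4804556 ]
```

View pics/c15.png

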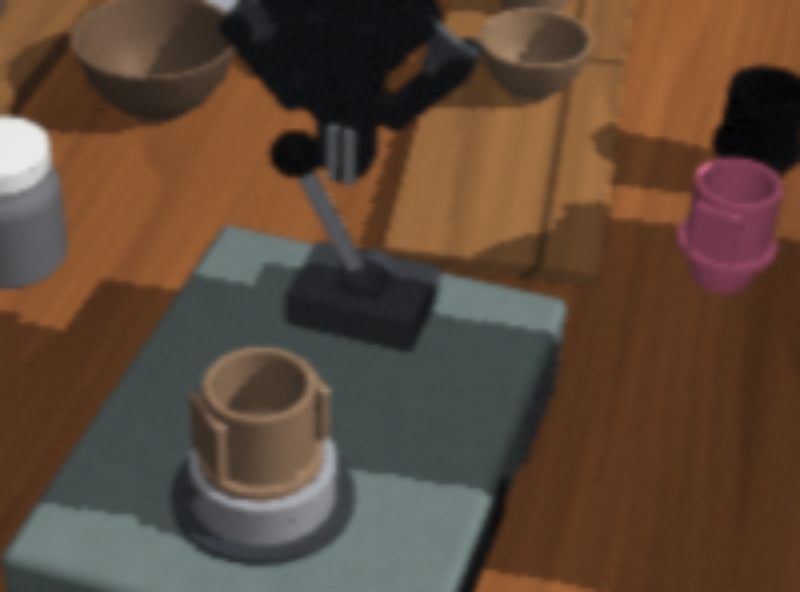

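play_rows(rows=[[255, [0, 0.25, 0], [0, 0, 0]], [255, [0, 0.5, 0], [0, 0, 0]], [255, [0, 0.6, 0], [0, 0, 0]], [255, [0, 0.6, 0], [0, 0, 0]]])

```text
clock: 18.95
eef_pos: [568.9, 104.0, 160.0]
tcp_rot: [3.141, -0.0, 1.521]
contact_force: [-1.2, 0.5, -0.4]
opening: -0.001
```

play_rows(rows=[[255, [0, 0.15, 0], [0, 0, 0]], [255, [0, 0.3, 0], [0, 0, 0]], [255, [0, 0.3, 0], [0, 0, 0]]])

```text
clock: 19.2
eef_pos: [570.2, 103.9, 159.6]
tcp_rot: [-3.138, 0.0, 1.521]
contact_force: [-6.0, 0.6, 3.5]
opening: -0.003
```

At the stop: the force rose to 6 N. I back off along −x, go up, and check.

play_rows(rows=[[255, [0, -1, 0], [0, 0, 0]], [255, [0, -3, 0], [0, 0, 0]], [255, [0, -5.5, 0], [0, 0, 0]], [255, [0, -7, -1], [0, 0, 0]], [255, [0, -8, -3], [0, 0, 0]], [255, [0, -8, -6], [0, 0, 0]], [255, [0, -8, -9], [0, 0, 0]], [255, [0, -8, -11], [0, 0, 0]], [255, [0, -8, -12], [0, 0, 0]], [255, [0, -8, -12], [0, 0, 0]], [255, [0, -8, -12], [0, 0, 0]]])

```text
clock: 20.12
eef_pos: [491.5, 107.8, 279.4]
tcp_rot: [3.141, -0.0, 1.521]
contact_force: [1.0, -0.1, 0.1]
opening: 0.001
```

```bash
python3 - <<'E'
from h import *
st();p,d=shot('side','side16')
W=cloud('side',d); m=(p.sum(2)<75); m[:, :290]=0; m[:,350:]=0; m[:222]=0; m[255:]=0
m&=(abs(W[...,1]-108)<25)&(W[...,2]>150)&(W[...,2]<190)
print('knob',m.sum(),np.percentile(W[m],[2,98],axis=0))
dd=np.hypot(W[...,0]-559,W[...,1]-253); b=(p[...,0].astype(int)-p[...,2]>15)
z=W[...,2][b&(dd<27)&(W[...,2]>110)&(W[...,2]<170)];print(np.percentile(z,[90,95,98]))
from scipy.optimize import least_squares
for lo,hi in((106,116),(136,144)):
    k=b&(dd<27)&(W[...,2]>lo)&(W[...,2]<hi)&(W[...,1]>258);Q=W[k]; print(least_squares(lambda c:np.hypot(Q[:,0]-c[0],Q[:,1]-c[1])-25,(559,253),loss='soft_l1').x)
cv2.imwrite('pics/c16.png',p[...,::-1])
E
```

```text
clock 20.117
qpos [ 0.213  0.115  1.833 -0.     1.194  0.263]
eef_pos [491.467 107.807 279.396]
tcp_rot [ 3.141 -0.     1.521]
contact_force [ 0.973 -0.143  0.122]
wrist_torque [ 0.005 -0.009 -0.035]
opening 0.001
knob 96 [[584.04131422 107.11710012 161.35576741]
 [603.6304917  119.21992959 179.16019517]]
[146.7779017  147.45222552 148.27855913]
[560.71429253 252.95619099]
[560.43461039 252.92798638]
```

View pics/c16.png

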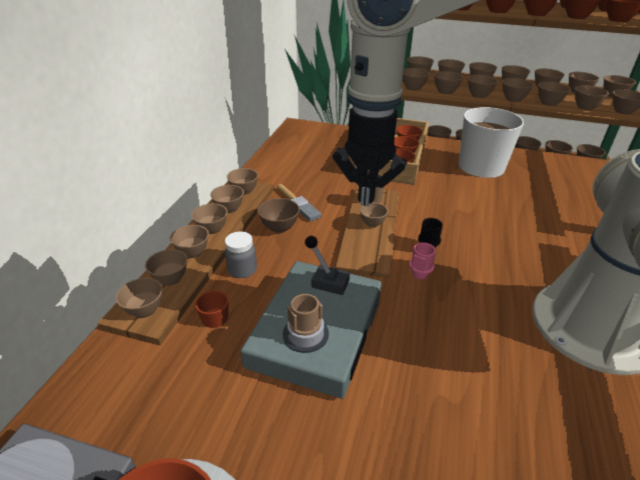

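The lever is fully over: the knob is at (312,243), near x = 593, 75 mm from where it started. The pot is seated at (305,315), the other ware is in place, and the arm is clear.

```bash
python3 -c "
from rig import r
print(r.sign_off())"
```

```text
the job is handed in; nothing more can be done
None
```

The pot is home in the mill's holder and let go, the run lever is fully over, and I handed the job in at about 20 s. The hand-in reports no verdict.

**Pot:** I twisted it down with about 1 rad swings and roughly 3 mm per swing, using about 6–8 N on the way and about 12 N at the final check press. That last press sank the sprung holder about 1 mm, well short of its 5 mm stop.

**Last checks on the pot:** After release its mouth stood 55 mm above its height on the board, exactly what home requires. Its axis is vertical to within about 0.01 rad. It appears centred to within about 1–2 mm, which is the limit of the camera calibration. The two cameras disagreed by 1–2 mm on the holder's position, so I corrected the centring by watching the side force during insertion.

**Lever:** I pushed it to its stop, where the force rose to about 6 N. The knob moved about 75 mm towards the mill's +x, which puts it near 1.0 rad.

**Surroundings:** In the last side view the other ware looked unmoved, except that the gripper hid the beaker. The gripper was clear of everything, with no contact force beyond sensor noise. No check failed.

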